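Feed a bearing cap into the air press with a push stick

TASK

Pick up the wooden push stick by its raised grip and, holding it, push the steel bearing cap along the guide channel of the air press with the stick's long end until the cap is fully home against the end stop under the guard bars. Then lay the push stick back down on the open bench, upright on its flat underside and not on the press. Never touch the cap with the gripper itself.

Things in the scene. Friction and masses are not known exactly. Their poses are not given: they have to be found in the camera images.
- guide: Feed guide of an air press, fixed to the bench. Origin: bench level, on the centre line of its open-topped channel, midway along it; x: feed direction, z up. Dark base plate x -150 to 130, y +-62 mm, 12 mm thick = channel floor. Channel 44 mm wide between two rails, x -110 (open mouth) to 110 mm, each 12 mm thick, tops at z 30 mm. Air cylinder x 50 to 128, y -50 to -175 mm, 78 mm high.
- guide_stop (a point): Middle of the end stop's face where it meets the channel floor: x 110, y 0, z 12 mm of the guide. Axes as the guide's. The stop is 30 mm high. Three thin guard bars cross the channel at x 50, 87 and 125 mm of the guide, underside 60 mm and top 67 mm above the bench, on posts at y +-42 mm. An anvil block 52 mm high stands outside the rail at x 65 to 115, y 37 to 59 mm.
- cap: Bearing cap to be fed: plain steel cylinder, 38 mm across, 24 mm high, 0.10 to 0.17 kg, standing on the channel floor in the channel's first half, ahead of the guard. Origin: centre of its underside, z up. Fully home its centre is 19 mm short of the stop's face. The two like caps out on the bench are spares.
- stick: Push stick, light wood, 0.09 kg, lying on the bench to the robot's right: bar 210 mm long, 24 wide, 20 high, with a raised grip block on it 50 mm long, 20 wide, from 20 to 65 mm above the underside. Origin: underside, below the grip's middle. x: along the bar to its long flat pushing end, 140 mm ahead (short end 70 mm behind); y across the grip; z up. A plain offcut without a grip is not it.
- stick_tip (a point): Middle of the lower edge of the push stick's long, flat pushing end (140 mm ahead of the stick's origin, on the underside). Axes as the stick's.
Things that resemble listed ones, but are neither listed nor needed, are in the scene too. What is shaped like the stick but purple is not meant.

How it is judged:
By the outcome, as a careful person would: the job done as asked, in the order asked, and still so for the second after the job is handed in, with the robot touching nothing.
It also fails if it takes over 51 s, if anything falls off the work surface, if the arm or the gripper's body presses on something with over 40 N, if the wrist force passes 120 N, or if a joint passes its speed limit or range.

ROBOT

A 6-joint arm with a two-finger parallel gripper is mounted at the origin on the work surface. World frame = base frame: x ahead of the robot, y to its left, z up, the work surface at z = 0. Lengths are in m, angles in rad, forces in N, time in s.
With the tool pointing down it reaches from about 0.275 to 0.825 m from the base axis. Payload 4.9 kg.
Tool frame: the origin (TCP) lies midway between the tips of the shut fingers; the grasp point (between the pads) lies 19 mm behind it (bot.grip_depth is the distance from the TCP to the grasp point, in m); y points along the fingers, x is the direction in which the jaws open and shut, and the axes are right-handed (so a half turn about y gives the same grasp; the last joint's range is limited). The gripper opens to 85 mm and grips with 20 to 120 N. Pads are 22 mm wide; open, the fingers measure 114 mm over their backs; the gripper's body (76 mm by 85 mm) begins 54 mm behind the grasp point. The pads swing forward as they close: fully open they stand 13 mm farther back than shut.
Start: joints at [-1.374, 0.326, -0.193, 1.052, 0, 1.437], TCP at [0.179, -0.52, 0.231] pointing down, gripper open.
Joint ranges: [-2.65, 2.65], [-0.97, 1.79], [-1.3, 1.35], [-1.93, 2.1], [-1.47, 1.37], [-3.14, 3.14]. Speed limits (rad/s): [2.57, 2.57, 3.14, 3.14, 3.14, 3.14].

INTERFACE

Orientations are given as a unit quaternion [w, x, y, z].
In Python, from cell import bot gives the robot as it stands. Calls block until the motion is done:
- bot.move_pose(position, orientation): joint-space move of the TCP to a pose.
- bot.move_linear(position, speed=0.15, rotation=None, until_force=None): straight line of the TCP; rotation=None keeps the orientation; speed is the mean speed in m/s. With until_force (N) it stops when the force on the tool has changed by that much, and returns True; else False.
- bot.goto_joints(angles): joint-space move.
- bot.set_gripper(opening, grasp_force=None): opening from 0.0 (shut) to 1.0 (fully open); grasp_force is the grip in N (None keeps the last); returns when the fingers have stopped.
- bot.wait(seconds).
- bot.solve_ik(position, orientation): joint angles nearest the present ones, or None.
- bot.camera(name): name is "scene" or "top" or "wrist"; returns the picture (420x560x3 uint8, red, green, blue); there is no depth.
- bot.calibration(name): a dict with "mtx" (3x3 intrinsics, pixels), "extrinsics" (4x4, takes a point from world to camera coordinates); the wrist camera has in their place "hand_eye" (4x4, takes a point from camera to tool coordinates, whose origin is the TCP and whose axes are the tool frame's). Camera axes: x right, y down, z forward; pixel columns grow to the right and rows downward; lengths in m; the calibration is good to about 2 mm. A picture is of the moment at which its call begins: read the wrist's pose just before it. calibration takes no time and is no camera call.
A pose or a line that the arm cannot do raises bot.PlanningError and nothing moves.
- bot.close_job(): hands the job in, once; it reports no verdict.
Trained networks look in the newest picture that a camera, given by its name, has taken for a name from the list of things; names that differ only in an ending like _2 or _b are one class to them, and where a whole thing is asked for, a point or a joint stands for the part that bears it (a point fixed in the world has none). Each returns a list of dicts, best first, with "confidence" (0 to 1); they miss things now and then, are a little off and sometimes report something else, mostly with a low value. They report only what shows in the picture. A call takes as long as a camera call. They do not tell look-alikes from the thing itself.
- bot.search_frame(camera, thing): "bbox" ([left, top, width, height] in pixels, round what is visible of it).
Readings, each from a call of its own:
- bot.read_clock(): time.
- bot.read_joint_positions(): joint angles.
- bot.read_joint_vel(): joint speeds.
- bot.read_joint_efforts(): joint torques, N m.
- bot.read_position(): TCP position.
- bot.read_tool_rot(): TCP orientation.
- bot.read_ft_force(): force on the tool from outside, world axes, zero at the start.
- bot.read_moment(): the same for the moment, N m.
- bot.read_gripper_width(): opening from 0.0 (shut) to 1.0 (fully open).
Only numpy, scipy, OpenCV 4.12 (cv2) and the standard library are available. Lean on these libraries where they do the work, as an engineer would, in place of code of your own. Each camera call takes 0.05 s, during which the arm holds its last target. There are 200 camera calls.

## Working session

There is one attempt and no reset: what is moved stays moved. The work goes in short steps, each a Python script; the robot and the scene stay as the last script left them, time stands still between calls to the robot, and variables do not carry over. Pictures are saved under pics/ and viewed, on a budget of 10 in all, crops included, one or two more only if the job needs it, and the job is handed in when it is done.

```bash
mkdir -p pics; ls; python3 - <<'E'
from cell import bot
import cv2,numpy as np
ims=[]
for c in("scene","top"):
    im=bot.camera(c); cv2.imwrite(f"pics/{c}0.png",im[:,:,::-1])
    for t in("guide","cap","stick"):
        print(c,t,[(np.round(d['bbox']).tolist(),round(d['confidence'],2)) for d in bot.search_frame(c,t)])
    print(bot.calibration(c))
print(bot.calibration("wrist"),bot.read_clock(),bot.read_tool_rot())
E
```

```text
pics
scene guide [([198.0, 237.0, 133.0, 179.0], 0.66)]
scene cap [([234.0, 266.0, 22.0, 23.0], 0.76)]
scene stick [([217.0, 101.0, 68.0, 28.0], 0.74), ([182.0, 135.0, 21.0, 65.0], 0.71)]
{'mtx': array([[402.93118606,   0.        , 276.28744667],
       [  0.        , 402.93118606, 211.31623543],
       [  0.        ,   0.        ,   1.        ]]), 'extrinsics': array([[-0.78833297,  0.61515303,  0.01085734,  0.34809281],
       [ 0.47387036,  0.61834197, -0.62697695, -0.17543163],
       [-0.39240032, -0.48912162, -0.77896215,  1.11050562],
       [ 0.        ,  0.        ,  0.        ,  1.        ]])}
top guide [([141.0, 46.0, 144.0, 118.0], 0.9)]
top cap [([228.0, 124.0, 15.0, 18.0], 0.74), ([362.0, 147.0, 98.0, 47.0], 0.23)]
top stick [([408.0, 254.0, 96.0, 56.0], 0.75), ([144.0, 47.0, 141.0, 118.0], 0.74), ([366.0, 148.0, 91.0, 49.0], 0.65)]
{'mtx': array([[396.89094744,   0.        , 284.76220776],
       [  0.        , 396.89094744, 210.49735553],
       [  0.        ,   0.        ,   1.        ]]), 'extrinsics': array([[-0.01459018, -0.99989007,  0.00264256, -0.00866992],
       [-0.99727558,  0.01436081, -0.07235457,  0.420311  ],
       [ 0.07230866, -0.00369102, -0.99737547,  0.81774583],
       [ 0.        ,  0.        ,  0.        ,  1.        ]])}
{'mtx': array([[378.74008619,   0.        , 277.80136162],
       [  0.        , 378.74008619, 209.26801023],
       [  0.        ,   0.        ,   1.        ]]), 'hand_eye': array([[ 9.99999994e-01,  9.84713649e-05, -5.73269192e-05,
        -1.07463600e-03],
       [ 8.24752876e-05, -2.78404241e-01,  9.60463988e-01,
        -1.43341125e-01],
       [ 7.86181424e-05, -9.60463986e-01, -2.78404248e-01,
         7.11146220e-02],
       [ 0.00000000e+00,  0.00000000e+00,  0.00000000e+00,
         1.00000000e+00]])} 0.4 [ 0.57552859 -0.57544797  0.41092643 -0.41081133]
```

View pics/top0.png

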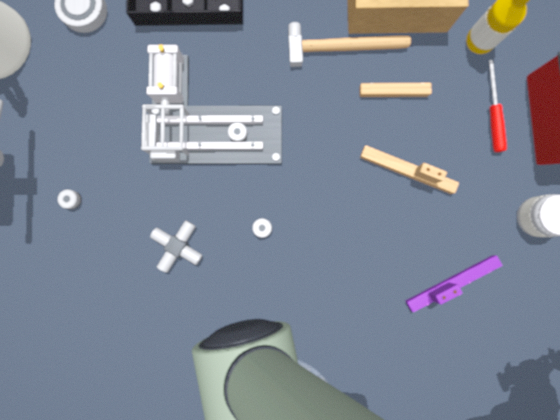

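View pics/scene0.png

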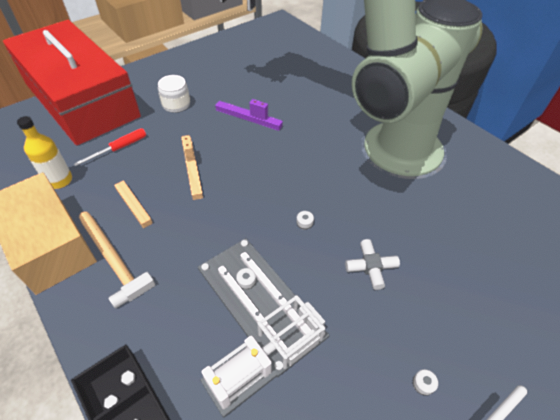

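The top view shows three stick candidates:
- **Wooden bar with grip:** at (410,170), grip at (432,173). It is wood with a raised grip, so this is the one meant.
- **Purple look-alike:** at (455,285).
- **Plain offcut:** at (396,90), with no grip.

The guide is at (215,135), mouth on the right, feeding left (world +y). The cap is in its channel at (237,131). The caps at (262,228) and (68,199) are spares. I'll confirm with an enlarged crop.

```bash
cat > h.py <<'E'
import numpy as np, cv2
from cell import bot
def ray(cam,uv,z,T=None):
    """world point(s) at height z for pixel uv; T = world->camera"""
    c=bot.calibration(cam); K=c['mtx']; E=c['extrinsics'] if T is None else T
    uv=np.atleast_2d(np.float64(uv)); d=(np.linalg.inv(K)@np.c_[uv,np.ones(len(uv))].T)
    R,t=E[:3,:3],E[:3,3]; o=-R.T@t; d=(R.T@d).T
    return o+d*((z-o[2])/d[:,2])[:,None]
def proj(cam,P,T=None):
    c=bot.calibration(cam); E=c['extrinsics'] if T is None else T
    p=c['mtx']@(E[:3,:3]@np.atleast_2d(P).T+E[:3,3:]); return (p[:2]/p[2]).T
def wristT():
    from scipy.spatial.transform import Rotation as R
    q=bot.read_tool_rot();p=bot.read_position()
    T=np.eye(4);T[:3,:3]=R.from_quat(np.r_[q[1:],q[0]]).as_matrix();T[:3,3]=p
    return np.linalg.inv(T@bot.calibration('wrist')['hand_eye'])
E
python3 - <<'E'
import cv2,numpy as np
from h import *
im=cv2.imread('pics/top0.png')
hsv=cv2.cvtColor(im,cv2.COLOR_BGR2HSV)
m=cv2.inRange(hsv,(8,60,90),(25,255,255))
m[:140]=0;m[205:]=0;m[:,:350]=0;m[:,470:]=0
c=max(cv2.findContours(m,0,2)[0],key=cv2.contourArea)
r=cv2.minAreaRect(c);b=cv2.boxPoints(r);print(r);print(b.round(1).tolist())
print(ray('top',b,0.02).round(3).tolist())
a=cv2.resize(im[135:205,350:470],None,fx=5,fy=5,interpolation=2)
g=cv2.resize(im[40:170,135:295],None,fx=4.9,fy=4.9,interpolation=2)[:, :784]
g=cv2.resize(im[85:172,135:295],None,fx=5,fy=5,interpolation=2)
o=np.zeros((600,800,3),np.uint8)
a=cv2.resize(im[140:200,355:465],None,fx=2.7,fy=2.7,interpolation=2)
o[:435,:800]=g; o[436:436+a.shape[0],:a.shape[1]]=a
p=cv2.resize(im[250:315,400:510],None,fx=2.5,fy=2.5,interpolation=2);o[436:436+p.shape[0],400:400+p.shape[1]]=p
cv2.imwrite('pics/crop1.png',o)
E
```

```text
((410.1371765136719, 167.12722778320312), (101.38765716552734, 18.96417999267578), 21.595312118530273)
[[359.5, 157.3000030517578], [366.5, 139.6999969482422], [460.79998779296875, 177.0], [453.79998779296875, 194.60000610351562]]
[[0.53, -0.174, 0.02], [0.568, -0.19, 0.02], [0.485, -0.386, 0.02], [0.448, -0.369, 0.02]]
```

View pics/crop1.png

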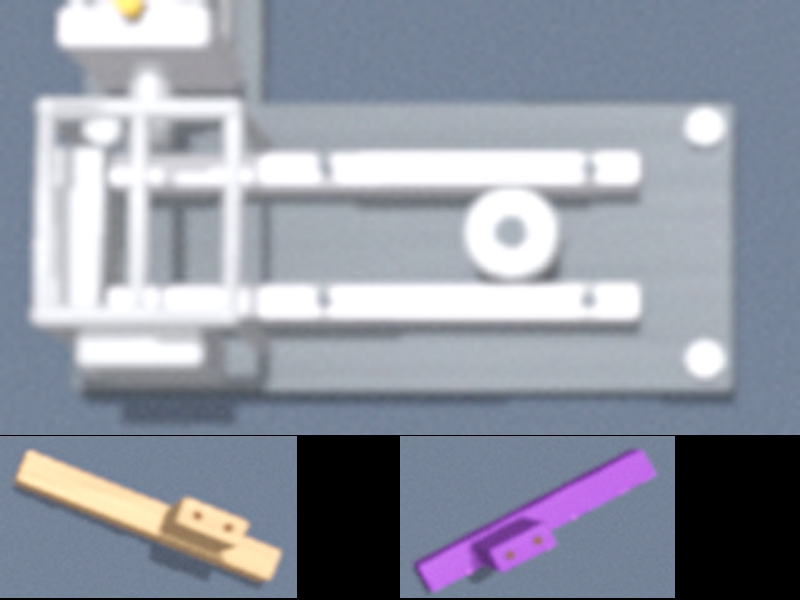

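The crop confirms it: the wooden stick's grip is near its right end and its long end points left. The channel runs between the rails at crop rows 188 and 283, mouth at crop column 640, with the cap at (511,233). Next I compute the poses and hover.

```bash
cat >> h.py <<'E'
def quat(yaw,flip=False):
    """tool down, tool z along heading yaw (or opposite if flip)"""
    from scipy.spatial.transform import Rotation as R
    z=np.array([np.cos(yaw),np.sin(yaw),0])*(-1 if flip else 1); y=np.array([0,0,-1.]); x=np.cross(y,z)
    q=R.from_matrix(np.c_[x,y,z]).as_quat(); return [q[3],*q[:3]]
E
python3 - <<'E'
from h import *
f=lambda p:[135+p[0]/5,85+p[1]/5]
g=lambda p:[355+p[0]/2.7,140+(p[1]-436)/2.7]
m=ray('top',[f((640,150)),f((640,188)),f((640,283)),f((640,320))],.03); print('mouth',m.round(4).tolist(), m.mean(0))
r=ray('top',[f((110,172)),f((110,299)),f((260,153)),f((260,320))],.03); print('rails',r.round(4).tolist())
pl=ray('top',[f((733,104)),f((733,390))],.012); print('plate',pl.round(4).tolist(),pl.mean(0))
print('cap',ray('top',f((511,233)),.036))
t=ray('top',[g((23,470)),g((274,565))],.02)[:,:2]; print(t, np.linalg.norm(t[0]-t[1]))
gr=ray('top',g((212,519)),.065); print('grip',gr)
d=(t[0]-t[1])/np.linalg.norm(t[0]-t[1]); print('from bar',t[1]+.07*d,t[0]-.14*d)
yaw=np.arctan2(d[1],d[0]);print(yaw)
for fl in(0,1):
    for P,Y in((np.r_[t[0]-.14*d,.03],yaw),([.58,-.26,.05],1.57),([.58,-.06,.05],1.57)):
        s=bot.solve_ik(P,quat(Y,fl)); print(fl,None if s is None else np.round(s,2))
E
```

```text
mouth [[0.6206, 0.028, 0.03], [0.6043, 0.0282, 0.03], [0.5639, 0.0286, 0.03], [0.5482, 0.0288, 0.03]] [0.58426029 0.02839651 0.03      ]
rails [[0.6142, 0.2501, 0.03], [0.5602, 0.2496, 0.03], [0.6215, 0.1873, 0.03], [0.5505, 0.1871, 0.03]]
plate [[0.6459, -0.0113, 0.012], [0.5217, -0.0095, 0.012]] [ 0.58380372 -0.01040052  0.012     ]
cap [[0.58422895 0.08162994 0.036     ]]
[[ 0.53990064 -0.18270456]
 [ 0.46239145 -0.37564692]] 0.20792889878270449
grip [[ 0.49156705 -0.31165393  0.065     ]]
from bar [ 0.48848519 -0.31069219] [ 0.48771315 -0.31261402]
1.188806359540472
0 [-0.7   0.58 -0.36  0.63  0.    1.26]
0 [-0.54  0.64 -0.17  0.75  0.    1.03]
0 [-0.23  0.56 -0.33  0.68  0.    1.34]
1 [-0.7   0.58 -0.36  0.63  0.   -1.89]
1 [-0.54  0.64 -0.17  0.75  0.   -2.11]
1 [-0.23  0.56 -0.33  0.68  0.   -1.8 ]
```

```bash
python3 - <<'E'
from h import *
P=np.array([.489,-.3115]); q=quat(1.189)
bot.move_pose([*P,.13],q)
bot.move_linear([*P,.028],speed=.1)
bot.set_gripper(0.0,60)
print('w',bot.read_gripper_width(),bot.read_position(),bot.read_ft_force())
bot.move_linear([*P,.11],speed=.12)
print('w',bot.read_gripper_width(),bot.read_ft_force(),bot.read_clock())
a=bot.camera('top');T=wristT();b=bot.camera('wrist');
cv2.imwrite('pics/top1.png',a[:,:,::-1]);cv2.imwrite('pics/wr1.png',b[:,:,::-1])
d=np.array([np.cos(1.189),np.sin(1.189)])
for h in(.082,.102): print(proj('top',[np.r_[P+.14*d,h],np.r_[P-.07*d,h]]).round(1).tolist())
x=a[110:210,330:480,::-1]
cv2.imwrite('pics/c2.png',np.hstack([cv2.resize(x,(450,300),interpolation=2),cv2.resize(b[:,:,::-1],(350,300))]))
E
```

```text
w 0.22313422524192217 [ 0.48907539 -0.3115592   0.02821769] [-0.65735131 -0.12168341  1.51654257]
w 0.22728864531847906 [ 0.22308405 -0.97139825 -0.53781242] 4.45
[[369.3, 145.1], [470.7, 183.4]]
[[371.5, 142.6], [475.7, 181.9]]
```

View pics/c2.png

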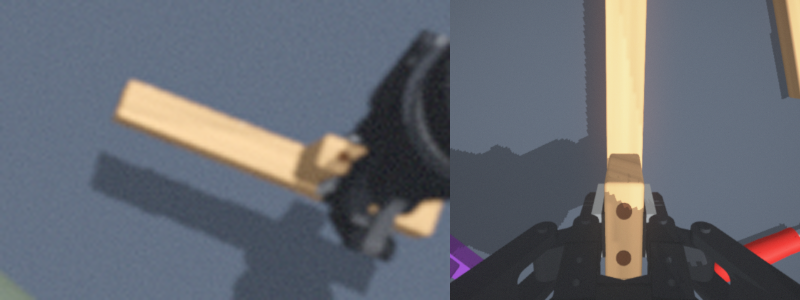

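The top view shows the tip's top edge at full-frame (370.8,143), and the prediction was (371.5,142.6). The wrist view shows the grip centred between the pads, so the hold is straight. Now I carry it over and push.

```bash
cat >> h.py <<'E'
S=np.array([.5872,.2485]); Y=np.pi/2-.0138; U=np.array([np.cos(Y),np.sin(Y)])
O=lambda gx,z:[*(S+(gx-250)/1000*U),z]
E
python3 - <<'E'
from h import *
bot.move_pose(O(-125,.11),quat(Y))
bot.move_linear(O(-125,.045),speed=.1)
print(bot.read_ft_force(), bot.move_linear(O(-88,.045),speed=.08,until_force=8))
a=bot.camera('top')[:,:,::-1]
print('cap',[(d['bbox'],d['confidence']) for d in bot.search_frame('top','cap')])
s=bot.camera('scene')[:,:,::-1]
cv2.imwrite('pics/c3.png',np.hstack([cv2.resize(a[85:185,135:335],(480,240),interpolation=2),cv2.resize(s[220:420,180:380],(240,240),interpolation=2)]))
print(bot.read_position(),bot.read_gripper_width(),bot.read_ft_force(),bot.read_clock())
E
```

```text
[-0.26310299 -0.7370609  -1.52752212] False
cap [([225.8, 122.7, 11.2, 13.3], 0.69)]
[ 0.5826228  -0.08980792  0.04501803] 0.22656454514240465 [-0.03804792 -0.09276471 -0.74788715] 6.95
```

View pics/c3.png

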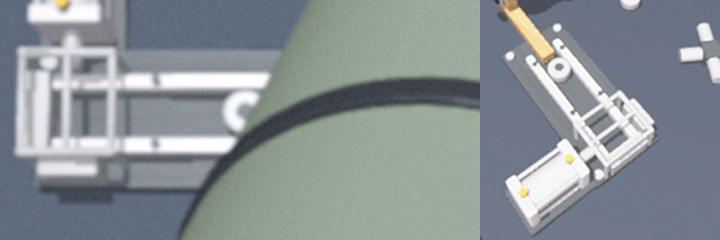

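The scene crop shows the stick end lying between the rails, right behind the cap at crop (558,70). No contact force yet, so I push.

```bash
python3 - <<'E'
from h import *
print(bot.move_linear(O(55,.045),speed=.07,until_force=25), bot.read_ft_force(), bot.read_position())
hit=bot.move_linear(O(84,.045),speed=.03,until_force=8)
p=bot.read_position();print(hit,p,'tip gx',(np.array(p[:2])-S)@U*1000+250,bot.read_ft_force(),bot.read_gripper_width(),bot.read_clock())
a=bot.camera('top')[:,:,::-1]; s=bot.camera('scene')[:,:,::-1]
cv2.imwrite('pics/c4.png',np.hstack([cv2.resize(a[85:185,135:235],(400,400),interpolation=2),cv2.resize(s[270:370,240:340],(400,400),interpolation=2)]))
E
```

```text
False [ 0.23593018  0.17172381 -0.56453388] [0.5844311  0.05342114 0.04493405]
True [0.58465536 0.0719532  0.04477828] tip gx 73.43489929023812 [ 0.23015279 -2.23635522 -0.52208207] 0.22656504926653628 9.8083
```

View pics/c4.png

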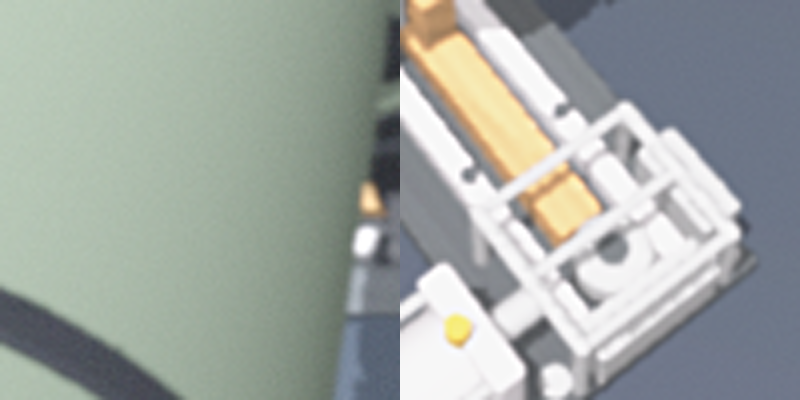

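The stick hit the stop at tip x of 73.4 mm, against 72 mm nominal, and the picture shows the cap under the guard next to the stop. I'll press once more to be sure, then retreat, look, and set the stick down.

```bash
python3 - <<'E'
from h import *
hit=bot.move_linear(O(80,.045),speed=.02,until_force=15)
p=bot.read_position();print(hit,'tip gx',(np.array(p[:2])-S)@U*1000+250,bot.read_ft_force())
bot.move_linear(O(-125,.045),speed=.1)
bot.move_linear(O(-125,.11),speed=.12)
P=[.489,-.3115]
bot.move_pose([*P,.11],quat(1.189))
bot.move_linear([*P,.04],speed=.1)
print(bot.move_linear([*P,.0265],speed=.02,until_force=4),bot.read_position(),bot.read_ft_force(),bot.read_gripper_width(),bot.read_clock())
a=bot.camera('top')[:,:,::-1]; s=bot.camera('scene')[:,:,::-1]
print(proj('top',[np.r_[S-.019*U,.036]]), proj('scene',[np.r_[S-.019*U,.036]]))
cv2.imwrite('pics/c5.png',np.hstack([cv2.resize(a[85:185,135:235],(400,400),interpolation=2),cv2.resize(s[270:370,240:340],(400,400),interpolation=2)]))
E
```

```text
True tip gx 73.52939567750428 [-0.09354797 -1.58518179  0.20245889]
True [ 0.48896141 -0.31153965  0.02820597] [-0.45199633  0.92895339  3.61088621] 0.22672067694397116 15.3083
[[165.89508551 131.28791613]] [[290.96930072 332.23480235]]
```

View pics/c5.png

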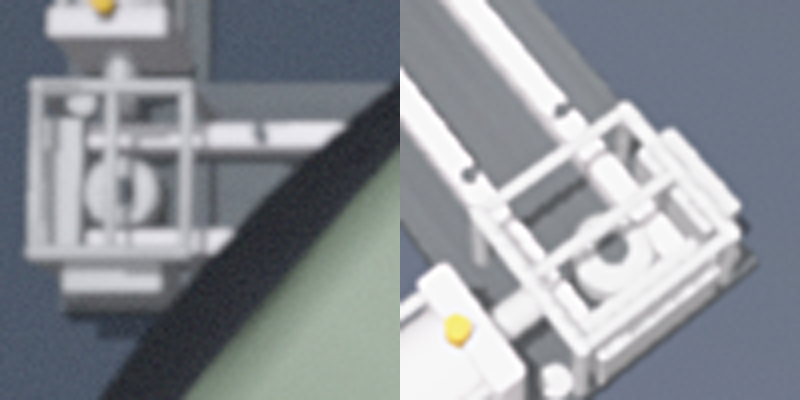

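The cap at crop (122,192) touches the stop's face at crop column 82. The second press moved it only 0.1 mm, so it is home. The stick met the bench at the height it was picked from, so I release it.

```bash
python3 - <<'E'
from h import *
bot.set_gripper(1.0)
bot.move_linear([.489,-.3115,.16],speed=.1)
bot.move_pose([.30,-.42,.25],quat(1.189))
bot.wait(.5)
a=bot.camera('top')[:,:,::-1]; s=bot.camera('scene')[:,:,::-1]
print(bot.read_gripper_width(),bot.read_ft_force(),bot.read_clock())
cv2.imwrite('pics/c6.png',np.hstack([cv2.resize(a[60:240,120:480],(500,250),interpolation=2),cv2.resize(s[100:250,130:280],(250,250),interpolation=2)]))
E
```

```text
0.9967596219589008 [-0.54520742 -0.38251172  0.24408743] 19.0667
```

View pics/c6.png

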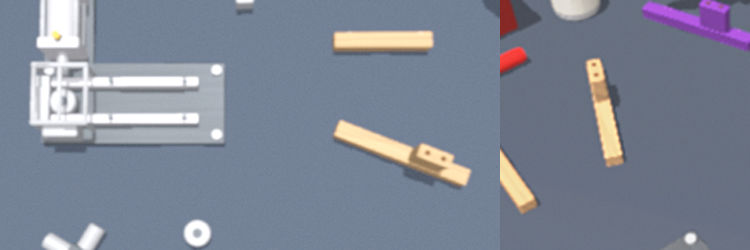

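The stick lies flat and upright on the open bench at crop (400,153). The cap is still against the stop at crop (64,100), and the robot is clear of everything.

```bash
python3 -c "
from cell import bot
print(bot.close_job(),bot.read_clock())"
```

```text
the job is handed in; nothing more can be done
the job is handed in; nothing more can be done
```

The bearing cap is fully home against the end stop under the guard bars, and the job is handed in. I picked up the wooden push stick by its grip and pushed the cap along the channel with the long end. I then laid the stick back where it came from on the open bench, upright. The gripper never came near the cap.

- **Cap home:** the push stopped with the tip at 73.5 mm of the guide, against 72 mm expected, which is within the 2 mm calibration. A second press, stopping at 15 N, moved it only 0.1 mm. The top view shows the cap touching the stop.
- **Stick and robot:** the last pictures show the stick upright and flat on the bench, the cap still in place and the robot clear. The clock stood at about 19 s of the 51 s allowed.

No check failed or disagreed beyond that 1.5 mm.

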